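# Tip just the first stir bar out of its tube

### The arm

A 6-joint arm with a two-finger parallel gripper is mounted at the origin on the work surface. World frame = base frame: x ahead of the robot, y to its left, z up, the work surface at z = 0. Lengths are in m, angles in degrees, forces in N, time in s.
With the tool pointing down it reaches from about 0.3 to 0.875 m from the base axis. Payload 6.4 kg.
Tool frame: the origin (TCP) lies on the centre line of the jaws, within the pads' length; the fingertips stand 17 mm ahead of it and the grasp point (between the pads) lies 2 mm behind it; z points along the fingers, y is the line along which they close (so a half turn about z gives the same grasp; the last joint's range is limited). The gripper opens to 85 mm and grips with 20 to 120 N. Pads are 22 mm wide; open, the fingers measure 114 mm over their backs; the gripper's body (76 mm by 85 mm) begins 54 mm behind the grasp point. The pads swing forward as they close: fully open they stand 13 mm farther back than shut.
Start: joints at [56.362, 10.359, 92.074, -0, 77.567, -11.82], TCP at [0.214, 0.534, 0.227] pointing down, gripper open.
Joint ranges: [-171.53, 171.53], [-51.25, 118.39], [17.06, 147.69], [-65.23, 245.23], [0, 150.52], [-178.68, 178.68]. Speed limits (degrees/s): [147.25, 147.25, 172.46, 180, 180, 180].

### API

Orientations are given as [roll, pitch, yaw] about the fixed x, y, z axes, in that order (R = Rz(yaw) Ry(pitch) Rx(roll)).
In Python, from workcell import telemetry, camera, ticket gives the robot as it stands.
- The arm moves only by the tool arm_command, never from a script. Its argument "plan" is a list that holds one entry, the list of rows, each a list of 7 numbers: the turn, a rotation vector about the world's x, y, z in degrees, then the shift along the world's x, y, z in cm, then the gripper command: -1 is fully open, 1 is shut, values between are in proportion. In form: [[[wx, wy, wz, tx, ty, tz, grip], ...]]. A call has 1 to 8 rows; each row shifts and turns the commanded pose from where the row before left it; what a row does not reach is not made up. A row lasts 1/10 s, in which the tool goes at most 50 mm and 8.59 degrees, less where a joint would pass 70% of its speed; a pose out of reach is approached as far as the arm can. A call with a gripper value outside its range is refused whole. The fingers move at their own pace and stop on an object; "force" is the grip in N (left out, the last holds). Time passes only in rows, so rows that do not move let the fingers close. It gives the time, the measured TCP pose, the force, the opening and the grip force at its end, in the units of the state.
- telemetry.get_state(): the state, without advancing time (a new reading comes with each control period).
- camera(name): name is "scene" or "top"; returns a dict with "color" (480x640x3 uint8, blue, green, red), "depth" (480x640 float32, m along the optical axis (not along the pixel's ray), 0 where there is no reading), "intrinsics" (3x3 intrinsics, pixels), "position" and "orientation" of the camera in the world. Camera axes: x right, y up, looking along -z (the intrinsics and any distortion apply to the point x, -y, -z); pixel columns grow to the right and rows downward; lengths in m; the calibration is good to about 2 mm. A picture is of the moment at which its call begins.
- ticket.hand_in(): hands the job in; it is judged then, once.
The state is a dict: "t": time; "joint_pos": joint angles; "joint_velocities": joint speeds; "joint_efforts": joint torques, N m; "tcp_pos": TCP position; "eef_rot": TCP orientation; "wrist_force": force on the tool from outside, world axes, zero at the start; "wrist_torque": the same for the moment, N m; "width": opening from 0.0 (shut) to 1.0 (fully open); "grip_force": force on a finger pad.
Only numpy, scipy, OpenCV 4.12 (cv2) and the standard library are available. Lean on these libraries where they do the work, as an engineer would, in place of code of your own. Each camera call takes 0.05 s, during which the arm holds its last target. There are 200 camera calls.

### The job

Take the clear tube from its sloping rest, hold its mouth low over the white dish and tip it slowly until the blue stir bar, the first at the rim, slides out into the dish, then tip back at once so that the white bar behind it stays in the tube. Lay the tube back in its rest as it lay before, mouth uphill, and let go; do not drop the bar from high up, and leave the dish and the other things where they stand.

Things in the scene. Friction and masses are not known exactly. Their poses are not given: they have to be found in the camera images.
- tube_grip (a point): Centre of the black grip sleeve on the clear tube, on the tube's axis, 62 mm from the closed end and 87.5 mm from the rim. Sleeve: 36 mm long along the tube, 47 mm across its flat sides (y), 45 mm along z. x points along the tube to its mouth, y across it (level), z up, square to the tube. The tube, 39 mm thick and 149.5 mm long, weighs about 120 g and holds two bars in line, blue nearer the mouth.
- tube_mouth (a point): Centre of the tube's rim, on its axis, at the open end; x points out of the mouth. The mouth is 22 mm wide inside and 27 mm outside; the last 26 mm of the tube narrow to it from a bore of 34 mm. The 45 mm at the closed end are a solid black foot.
- bar_blue: Blue stir bar with a white band, a round-ended rod 17 mm thick, 39 mm long, about 65 g; origin at its centre, x along it. It starts inside the tube, its centre 42 mm from the sleeve's centre towards the mouth. How slippery the bars are differs each time: with the mouth some 15 to 32 degrees below level they slide together and the blue one drops out first.
- bar_white: White stir bar with a grey band, same size and weight; origin at its centre, x along it. It starts inside the tube against the solid foot, centre 3 mm from the sleeve's centre. It follows the blue bar out if the tube is tipped on by some 4 degrees, or is not tipped back at once after tipping faster than about 0.1 rad/s.
- rest_grip (a point): Where the sleeve's centre is when the tube lies in its rest, mouth 22 degrees above level; x is the level direction in which the mouth then points, z is up. The rest, fixed to the bench, is a white base 180 by 90 by 10 mm with two blue V notches open upward, 44 mm down and 46 mm up the tube from here, each 12 mm long; a heel plate stands 2 mm behind the tube's closed end.
- rest_mouth (a point): Where the centre of the tube's rim is when the tube lies in its rest.
- dish_in (a point): Centre of the inner floor of the round white dish (loose, 140 mm across the rim, wall 4 mm, 40 mm high, 350 g); z is up.
- medium: Bystander: amber bottle with a blue cap, 52 mm across, 110 mm high; origin under its centre.
- petri: Bystander: closed flat glass dish 90 mm across, 16 mm high; origin under its centre.
- jar: Bystander: small glass jar with a white cap, 48 mm across, 55 mm high; origin under its centre.
Things that resemble listed ones, but are neither listed nor needed, are in the scene too. Leave any red look-alike of the part that bears tube_grip alone.

How it is judged:
By the outcome, as a careful person would: the job done as asked, in the order asked, and still so for the second after the job is handed in, with the robot touching nothing.
It also fails if it takes over 72 s, if anything falls off the work surface, if the arm or the gripper's body presses on something with over 40 N, if the wrist force passes 120 N, or if a joint passes its speed limit or range.

## Working session

There is one attempt and no reset: what is moved stays moved. The work goes in short steps, Python scripts to look and compute and a tool call to move; the robot and the scene stay as the last step left them, time stands still between calls to the robot, and variables do not carry over. Pictures are saved under pics/ and viewed, at most 13 in all, crops included, and the job is handed in when it is done.

Besides the shell and the picture viewer there is one more tool, called after "Emit:" as name([rows], argument=value, ...), one row to a line, values as JSON. arm_command: Moves the arm, as the interface text tells. Its arguments: {"type":"object","properties":{"plan":{"type":"array","items":{"type":"array","items":{"type":"array","items":{"type":"number"}}}},"force":{"type":"number"}},"required":["plan"]}

```bash
mkdir -p pics; cat > h.py <<'E'
import numpy as np, cv2
from workcell import telemetry, camera, ticket
from scipy.spatial.transform import Rotation as R
def shot(n):
    c=camera(n); return c
def cloud(c):
    K=np.array(c["intrinsics"]);d=c["depth"];v,u=np.indices(d.shape)
    x=(u-K[0,2])/K[0,0]*d;y=(v-K[1,2])/K[1,1]*d
    P=np.stack([x,-y,-d],-1)
    o=np.array(c["orientation"],float)
    M=o if o.shape==(3,3) else (R.from_quat(o).as_matrix() if o.size==4 else R.from_euler('xyz',o,degrees=True).as_matrix())
    return P@M.T+np.array(c["position"])
E
python3 - <<'E'
from h import *
for n in("scene","top"):
    c=shot(n);cv2.imwrite(f"pics/{n}0.png",c["color"]);np.savez(f"{n}0.npz",P=cloud(c),col=c["color"])
    print(n,c["position"],c["orientation"],c["intrinsics"],[k for k in c])
print(telemetry.get_state())
E
```

```text
scene [ 1.32772402 -0.28659872  0.82619524] [48.15320219  0.15846647 70.24541895] [[537.47635135   0.         315.96122863]
 [  0.         537.47635135 238.59240102]
 [  0.           0.           1.        ]] ['color', 'depth', 'intrinsics', 'position', 'orientation']
top [0.50907355 0.01552059 1.22586313] [  1.83761279  -1.85917105 -90.11039443] [[618.90990154   0.         322.16231791]
 [  0.         618.90990154 237.86892148]
 [  0.           0.           1.        ]] ['color', 'depth', 'intrinsics', 'position', 'orientation']
{'t': 0.1, 'joint_pos': array([ 5.63595489e+01,  1.03970733e+01,  9.21260687e+01,  2.10821986e-04,
        7.75673928e+01, -1.18204855e+01]), 'joint_velocities': array([-0.02107542, -0.17782422, -0.1548489 ,  0.03104859, -0.06512862,
       -0.01550317]), 'joint_efforts': array([ 5.05885346e-04, -4.45879412e+01, -3.52238846e+01, -2.18817195e-04,
        4.22693571e-03,  1.03059807e-05]), 'tcp_pos': array([0.21342457, 0.53338366, 0.22627858]), 'eef_rot': array([-1.79911427e+02, -1.87471250e-02,  1.58179974e+02]), 'wrist_force': array([ 1.35349586, -0.16653666, -0.73338415]), 'wrist_torque': array([-0.02481909, -0.06705759,  0.00108371]), 'grip_force': 0.0, 'width': 1.0021711740573505}
```

View pics/scene0.png

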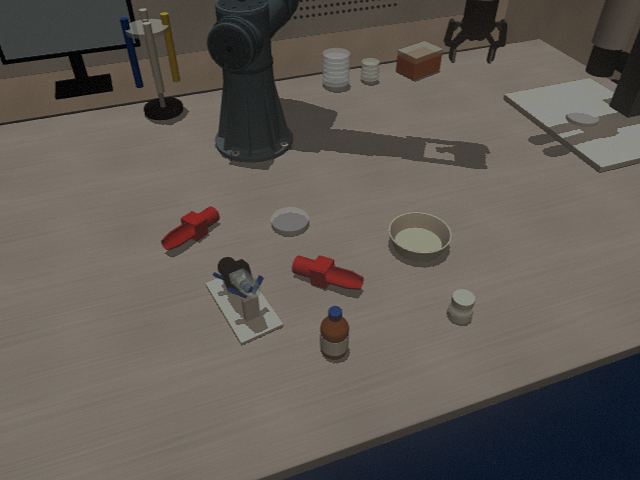

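View pics/top0.png

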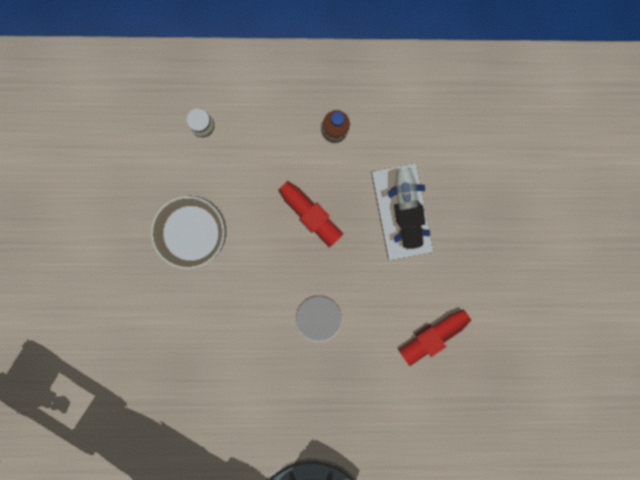

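The top view shows the clear tube in its rest at about (408,205), with its mouth up-image at (403,172). The dish is at (190,233), the bottle at (336,125), the jar at (200,122) and the petri dish at (319,318). There are red look-alikes at (312,214) and (435,338). The tube I want is the clear one with the black sleeve on the white base with blue Vs, so I'll leave both red ones alone.

```bash
python3 - <<'E'
from h import *
z=np.load("top0.npz");P=z["P"];col=z["col"]
crop=col[150:275,350:450];cv2.imwrite("pics/crop0.png",cv2.resize(crop,None,fx=4.8,fy=4.8,interpolation=cv2.INTER_CUBIC))
hsv=cv2.cvtColor(col,cv2.COLOR_BGR2HSV)
sub=np.zeros(P.shape[:2],bool);sub[155:270,365:440]=1
print("bench z",np.median(P[280:300,100:200,2]),np.median(P[270:290,380:420,2]))
# base
m=sub&(abs(P[...,2]-.010)<.005)&(hsv[...,1]<60)&(hsv[...,2]>120)
r=cv2.minAreaRect(P[m][:,:2].astype(np.float32)*1000);print("base",r,m.sum(),P[m][:,2].mean())
# black
k=sub&(hsv[...,2]<60)&(P[...,2]>.02)
Q=P[k];print("black",Q.min(0),Q.max(0),k.sum())
# all points above by bins along base yaw
t=sub&(P[...,2]>.03)
Q=P[t];c,U,_=None,None,None
mu=Q.mean(0);w,v=np.linalg.eigh(np.cov((Q-mu).T));print("pca",mu,v[:,2],np.rad2deg(np.arctan2(v[1,2],v[0,2])))
# dish
s=np.zeros_like(sub);s[185:280,140:235]=1
d=s&(P[...,2]>.035)
(cx,cy),rad=cv2.minEnclosingCircle(P[d][:,:2].astype(np.float32));print("dish",cx,cy,rad,P[d][:,2].max())
f=s&(P[...,2]<.02)&(np.hypot(P[...,0]-cx,P[...,1]-cy)<.05);print("floor",P[f].mean(0))
for n,b in dict(bottle=(105,145,318,355),jar=(105,140,183,216),petri=(290,345,290,348),red=(178,250,275,345)).items():
    q=P[b[0]:b[1],b[2]:b[3]].reshape(-1,3);q=q[q[:,2]>.009];print(n,q.mean(0),q.min(0),q.max(0))
E
```

```text
bench z -0.000937571062559317 -0.0006067703459667895
base ((598.542236328125, -181.04254150390625), (143.69094848632812, 224.1576690673828), 89.7960433959961) 1891 0.009288935356163625
black [ 0.50907355 -0.20829141  0.02399891] [0.61013287 0.01552059 1.22586313] 905
pca [ 0.59642602 -0.1780121   0.11127033] [-0.05405802  0.17339001  0.98336851] 107.3159756218758
dish 0.5393117070198059 0.15877807140350342 0.1465139389038086 1.225863125912179
floor [0.5383861  0.17406121 0.00150746]
bottle [ 0.75380963 -0.04688505  0.08689623] [ 0.50907355 -0.07343719  0.00933162] [0.78768268 0.01552059 1.22586313]
jar [0.76687685 0.20859987 0.05167045] [0.50907355 0.01552059 0.00913447] [0.79424856 0.23427186 1.22586313]
petri [ 0.39168813 -0.01637403  0.02465107] [ 0.34638775 -0.06061879  0.00906818] [0.50907355 0.02747632 1.22586313]
red [ 0.59357937 -0.00077773  0.05126956] [ 0.50907355 -0.06401158  0.01039856] [0.6587875  0.06193294 1.22586313]
```

View pics/crop0.png

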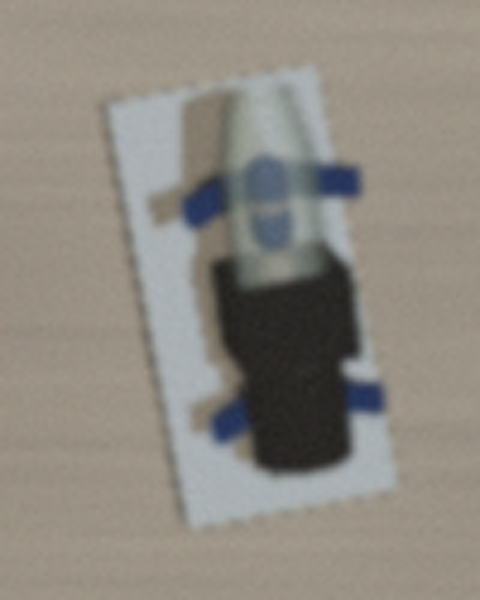

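The enlarged crop confirms a clear tube with black foot and sleeve and the blue bar near its mouth, lying in blue Vs on the white base. Next I'll refine the poses, leaving out pixels with no depth.

```bash
python3 - <<'E'
from h import *
z=np.load("top0.npz");P=z["P"];col=z["col"];hsv=cv2.cvtColor(col,cv2.COLOR_BGR2HSV)
ok=P[...,2]<.5
def reg(a,b,c,d):
    s=np.zeros(P.shape[:2],bool);s[a:b,c:d]=1;return s&ok
sub=reg(155,270,365,440)
# base via corner rays
m=sub&(abs(P[...,2]-.010)<.006)&(hsv[...,1]<60)&(hsv[...,2]>130)
r=cv2.minAreaRect(P[m][:,:2].astype(np.float32)*1000);print("base rect",r)
cam=np.array([0.50907355,0.01552059,1.22586313]);M=R.from_euler('xyz',[1.83761279,-1.85917105,-90.11039443],degrees=True).as_matrix()
C=[]
for u,v in[(110,102),(318,66),(397,488),(190,526)]:
    u=u/4.8+350-.4;v=v/4.8+150-.4
    d=M@np.array([(u-322.162)/618.91,-(v-237.869)/618.91,-1]);C.append(cam+d*(.009-cam[2])/d[2])
C=np.array(C);print(C[:,:2].round(4),"ctr",C.mean(0)); e=(C[0]+C[1]-C[2]-C[3])/2;print("long",np.linalg.norm(e),"yaw",np.degrees(np.arctan2(e[1],e[0])),"wid",np.linalg.norm((C[0]+C[3]-C[1]-C[2])/2))
yaw=np.arctan2(e[1],e[0]);ex=np.array([np.cos(yaw),np.sin(yaw)]);ey=np.array([-ex[1],ex[0]])
k=sub&(hsv[...,2]<75)&(P[...,2]>.02);Q=P[k];d=Q[:,:2]-C.mean(0)[:2];X=d@ex;Y=d@ey
for x0 in np.arange(-.09,.09,.006):
    s=(X>=x0)&(X<x0+.006)
    if s.sum()>3: print(round(x0+.003,3),s.sum(),"y",Y[s].min().round(4),Y[s].max().round(4),"ztop",np.percentile(Q[s][:,2],90).round(4))
for n,b in dict(dish=(185,280,140,235),bottle=(105,145,318,355),jar=(105,140,183,216),petri=(290,345,290,348),red=(178,250,275,345)).items():
    s=reg(*b)&(P[...,2]>(.032 if n=="dish" else .009));q=P[s];print(n,cv2.minEnclosingCircle(q[:,:2].astype(np.float32)),q.min(0).round(3),q.max(0).round(3))
s=reg(200,265,160,220);q=P[s];q=q[(q[:,2]<.02)];print("floor z",np.median(q[:,2]))
# scene camera black sleeve
z=np.load("scene0.npz");P=z["P"];col=z["col"];ok=P[...,2]<.5
d=P[...,:2]-C.mean(0)[:2];X=d@ex;Y=d@ey
b=ok&(abs(X)<.1)&(abs(Y)<.05)&(P[...,2]>.02)&(col.max(-1)<60)
print("scene black",b.sum())
for x0 in np.arange(-.09,.09,.008):
    s=b&(X>=x0)&(X<x0+.008)
    if s.sum()>3: print(round(x0+.004,3),s.sum(),"y",Y[s].min().round(4),Y[s].max().round(4),"ztop",np.percentile(P[s][:,2],92).round(4))
E
```

```text
base rect ((599.9468383789062, -183.13473510742188), (147.92758178710938, 227.16622924804688), 89.85444641113281)
[[ 0.6808 -0.1241]
 [ 0.6959 -0.2105]
 [ 0.5213 -0.242 ]
 [ 0.5059 -0.1563]] ctr [ 0.60097735 -0.18320803  0.009     ]
long 0.17762065005707686 yaw 10.336533067686055 wid 0.08741891981429274
-0.075 6 y -0.005 0.0055 ztop 0.0751
-0.069 57 y -0.0148 0.0185 ztop 0.0758
-0.063 64 y -0.0159 0.0191 ztop 0.0775
-0.057 63 y -0.0141 0.0191 ztop 0.0791
-0.051 69 y -0.0187 0.0197 ztop 0.0824
-0.045 73 y -0.0192 0.0212 ztop 0.0839
-0.039 73 y -0.0174 0.0213 ztop 0.0877
-0.033 75 y -0.0209 0.0226 ztop 0.0934
-0.027 83 y -0.0197 0.024 ztop 0.0961
-0.021 90 y -0.0208 0.024 ztop 0.0982
-0.015 95 y -0.0214 0.0239 ztop 0.1013
-0.009 88 y -0.0204 0.0238 ztop 0.1031
-0.003 79 y -0.02 0.024 ztop 0.1052
0.003 32 y -0.0207 0.0241 ztop 0.096
0.009 15 y 0.0177 0.0241 ztop 0.0853
0.039 8 y 0.0191 0.0268 ztop 0.0983
0.045 4 y 0.0148 0.0236 ztop 0.0809
dish ((0.5589392781257629, 0.23377789556980133), 0.06997671723365784) [0.49  0.164 0.032] [0.628 0.304 0.046]
bottle ((0.7637796998023987, -0.0490237
[... 443 characters left out ...]
4948
scene black 534
-0.078 5 y -0.0081 0.0104 ztop 0.0741
-0.07 21 y -0.0183 0.0107 ztop 0.078
-0.062 38 y -0.022 0.0098 ztop 0.0799
-0.054 32 y -0.022 0.0096 ztop 0.0833
-0.046 17 y -0.0261 0.0072 ztop 0.0862
-0.038 17 y -0.0246 0.0084 ztop 0.0937
-0.03 50 y -0.0262 0.0215 ztop 0.0966
-0.022 61 y -0.0261 0.02 ztop 0.0997
-0.014 63 y -0.0261 0.0201 ztop 0.1026
-0.006 102 y -0.0266 0.0206 ztop 0.1054
0.002 57 y -0.0258 0.0213 ztop 0.1052
0.01 11 y -0.0255 0.0146 ztop 0.0878
0.018 7 y -0.0213 0.014 ztop 0.0974
0.026 6 y -0.0331 0.0132 ztop 0.1016
0.034 5 y -0.0218 -0.0199 ztop 0.0954
0.042 24 y -0.0213 0.008 ztop 0.0965
0.05 12 y -0.0205 0.0025 ztop 0.0992
0.058 4 y -0.0186 -0.015 ztop 0.1016
```

```bash
cat >> h.py <<'E'
YAW=10.3; cy,sy=np.cos(np.radians(YAW)),np.sin(np.radians(YAW))
EX=np.array([cy,sy,0]);EY=np.array([-sy,cy,0]);EZ=np.array([0,0,1.])
GRIP0=np.array([.591,-.185,.079])
def toolR(pitch,yaw=YAW):   # tube mouth 'pitch' deg above level, tool z = -tube z
    return R.from_euler('z',yaw+180,degrees=True)*R.from_euler('y',pitch,degrees=True)*R.from_euler('x',180,degrees=True)
def tcp_for(g,pitch,ahead=.002,yaw=YAW):
    Rt=toolR(pitch,yaw); return g+Rt.apply([0,0,1])*ahead,Rt
def go(p,Rt,n,cur=None):
    if cur is None:
        s=telemetry.get_state();cur=(np.array(s['tcp_pos']),R.from_euler('xyz',s['eef_rot'],degrees=True))
    w=(Rt*cur[1].inv()).as_rotvec(degrees=True);t=(p-cur[0])*100
    print("tot",w.round(2),t.round(2),"| per row",(w/n).round(2),(t/n).round(2));return p,Rt
E
python3 - <<'E'
from h import *
Rt=toolR(22);print(Rt.as_matrix().round(3),EX)
p,Rt=tcp_for(GRIP0,22,-.11)
print(p); c=go(p,Rt,20)
p2,R2=tcp_for(GRIP0,22,.002);go(p2,R2,6,c)
E
```

```text
[[-0.912 -0.179  0.369]
 [-0.166  0.984  0.067]
 [-0.375  0.    -0.927]] [0.98388504 0.17880222 0.        ]
[ 0.55045732 -0.19236785  0.18099022]
tot [ -2.15 -22.2   31.74] [ 33.7  -72.58  -4.53] | per row [-0.11 -1.11  1.59] [ 1.69 -3.63 -0.23]
tot [0. 0. 0.] [  4.13   0.75 -10.38] | per row [0. 0. 0.] [ 0.69  0.13 -1.73]
```

Emit:
arm_command([
  [[-0.11,-1.11,1.59,1.69,-3.63,0.2,-1],[-0.11,-1.11,1.59,1.69,-3.63,0.2,-1],[-0.11,-1.11,1.59,1.69,-3.63,0.2,-1],[-0.11,-1.11,1.59,1.69,-3.63,0,-1],[-0.11,-1.11,1.59,1.69,-3.63,0,-1],[-0.11,-1.11,1.59,1.69,-3.63,0,-1],[-0.11,-1.11,1.59,1.69,-3.63,0,-1],[-0.11,-1.11,1.59,1.69,-3.63,0,-1]],
])

```text
t: 0.9
tcp_pos: [0.349, 0.242, 0.2328]
eef_rot: [178.5, 8.8, 170.9]
wrist_force: [1.1, 0.6, 1.3]
width: 0.999
grip_force: 0.0
```

Emit:
arm_command([
  [[-0.11,-1.11,1.59,1.69,-3.63,0,-1],[-0.11,-1.11,1.59,1.69,-3.63,0,-1],[-0.11,-1.11,1.59,1.69,-3.63,0,-1],[-0.11,-1.11,1.59,1.69,-3.63,0,-1],[-0.11,-1.11,1.59,1.69,-3.63,0,-1],[-0.11,-1.11,1.59,1.69,-3.63,0,-1],[-0.11,-1.11,1.59,1.69,-3.63,0,-1],[-0.11,-1.11,1.59,1.69,-3.63,0,-1]],
])

```text
t: 1.7
tcp_pos: [0.4843, -0.0486, 0.233]
eef_rot: [179.0, 17.7, -176.3]
wrist_force: [0.6, 0.7, 0.1]
width: 1.001
grip_force: 0.0
```

Emit:
arm_command([
  [[-0.11,-1.11,1.59,1.69,-3.63,0,-1],[-0.11,-1.11,1.59,1.69,-3.63,0,-1],[-0.11,-1.11,1.59,1.69,-3.63,-1,-1],[-0.11,-1.11,1.59,1.69,-3.63,-1,-1],[0,0,0,0,0,0,-1],[0,0,0,0,0,0,-1]],
])

```text
t: 2.3
tcp_pos: [0.551, -0.1923, 0.2118]
eef_rot: [179.8, 21.9, -169.8]
wrist_force: [-0.6, -0.2, -0.9]
width: 0.994
grip_force: 0.0
```

```bash
python3 - <<'E'
from h import *
c=shot("scene");cr=c["color"][180:360,160:340];cv2.imwrite("pics/pre.png",cv2.resize(cr,None,fx=3.3,fy=3.3,interpolation=cv2.INTER_CUBIC))
p,Rt=tcp_for(GRIP0,22,-.03);cu=go(p,Rt,6);p,Rt=tcp_for(GRIP0,22);go(p,Rt,3,cu)
E
```

```text
tot [-0.11 -0.07 -0.06] [  2.88   0.46 -10.56] | per row [-0.02 -0.01 -0.01] [ 0.48  0.08 -1.76]
tot [0. 0. 0.] [ 1.18  0.21 -2.97] | per row [0. 0. 0.] [ 0.39  0.07 -0.99]
```

View pics/pre.png

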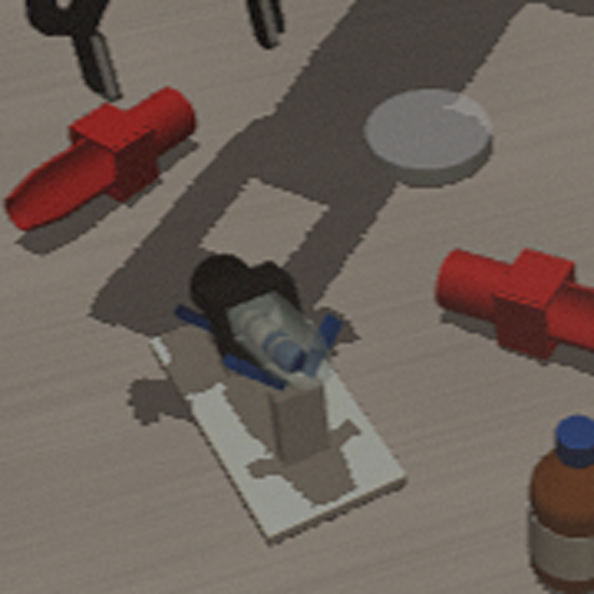

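The fingers hang above the tube, with the sleeve at crop (270,300) between the blue V plates, and nothing blocks the descent. I'll go down along the tool axis.

Emit:
arm_command([
  [[0,0,0,0.48,0.08,-1.76,-1],[0,0,0,0.48,0.08,-1.76,-1],[0,0,0,0.48,0.08,-1.76,-1],[0,0,0,0.48,0.08,-1.76,-1],[0,0,0,0.48,0.08,-1.76,-1],[0,0,0,0.48,0.08,-1.76,-1],[0,0,0,0,0,0,-1]],
])

```text
t: 3.05
tcp_pos: [0.5793, -0.1846, 0.1058]
eef_rot: [179.8, 21.9, -169.6]
wrist_force: [-0.8, 0.5, 0.0]
width: 1.002
grip_force: 0.0
```

```bash
python3 - <<'E'
from h import *
p,Rt=tcp_for(GRIP0,22);go(p,Rt,4)
for n,(a,b,e,f) in dict(scene=(180,360,160,340),top=(150,280,345,450)).items():
    c=shot(n);cr=c["color"][a:b,e:f];cv2.imwrite(f"pics/{n}1.png",cv2.resize(cr,(int(300*(f-e)/(b-a))*1,300) if n=="x" else None,fx=2.8 if n=="scene" else 3.9,fy=2.8 if n=="scene" else 3.9,interpolation=cv2.INTER_CUBIC))
a=cv2.imread("pics/scene1.png");b=cv2.imread("pics/top1.png");h=min(a.shape[0],b.shape[0]);m=np.hstack([a[:h],b[:h]])
cv2.imwrite("pics/m1.png",cv2.resize(m,None,fx=min(1,800/m.shape[1]),fy=min(1,800/m.shape[1])));print(m.shape)
E
```

```text
tot [-0.16 -0.16 -0.22] [ 1.24 -0.03 -2.86] | per row [-0.04 -0.04 -0.05] [ 0.31 -0.01 -0.72]
(504, 914, 3)
```

View pics/m1.png

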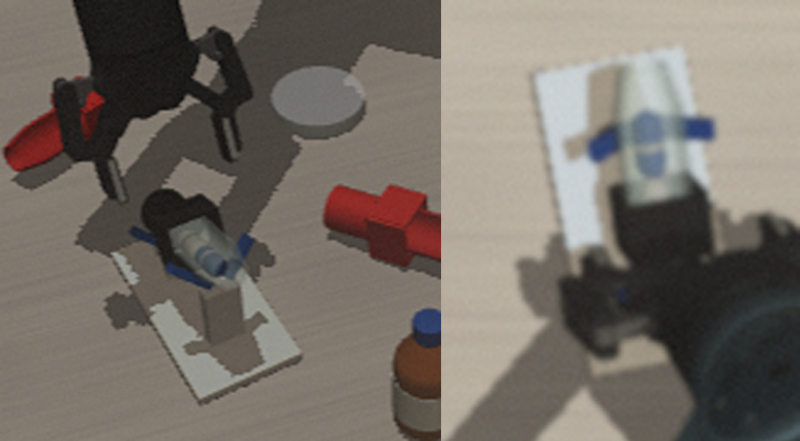

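The left half shows the fingertips at (118,195) and (233,155), straddling the sleeve line. The right half (top view) shows the fingers on either side of the sleeve at (660,220). I'll go in the last 31 mm and close.

Emit:
arm_command([
  [[0,0,0,0.31,0,-0.72,-1],[0,0,0,0.31,0,-0.72,-1],[0,0,0,0.31,0,-0.72,-1],[0,0,0,0.31,0,-0.72,-1],[0,0,0,0,0,0,-0.2],[0,0,0,0,0,0,0],[0,0,0,0,0,0,0.2],[0,0,0,0,0,0,0.4]],
], force=45)

```text
t: 3.95
tcp_pos: [0.5919, -0.1841, 0.0787]
eef_rot: [179.6, 21.9, -169.6]
wrist_force: [-6.5, 11.0, 9.5]
width: 0.538
grip_force: 45.1
```

Emit:
arm_command([
  [[0,0,0,0,0,0,1],[0,0,0,0,0,0,1],[0,0,0,0,0,0,1],[0,0,0,0,0,0,1]],
], force=45)

```text
t: 4.35
tcp_pos: [0.5918, -0.1841, 0.0787]
eef_rot: [179.6, 21.9, -169.6]
wrist_force: [-6.5, 9.5, 9.1]
width: 0.533
grip_force: 45.0
```

Emit:
arm_command([
  [[0,0,0,-0.1,0.05,0.3,1],[0,0,0,-0.2,0,0.5,1],[0,0,0,-0.4,0,1,1],[0,0,0,-0.7,0,1.8,1],[0,0,0,-0.8,0,2,1],[0,0,0,-0.8,0,2,1],[0,0,0,-0.6,0,1.5,1],[0,0,0,-0.3,0,0.8,1]],
])

```text
t: 5.15
tcp_pos: [0.554, -0.1878, 0.1801]
eef_rot: [-179.9, 22.1, -169.6]
wrist_force: [0.3, -0.3, -2.4]
width: 0.534
grip_force: 46.8
```

Emit:
arm_command([
  [[0,0,0,0,0,0,1],[0,0,0,0,0,0,1]],
])

```text
t: 5.35
tcp_pos: [0.5537, -0.187, 0.1774]
eef_rot: [180.0, 22.0, -169.6]
wrist_force: [0.7, 0.3, -2.6]
width: 0.538
grip_force: 46.8
```

```bash
python3 - <<'E'
from h import *
s=telemetry.get_state();print(s['t'],s['tcp_pos'],s['eef_rot'],s['wrist_force'],s['wrist_torque'])
m=[]
for n in("scene","top"):
    c=shot(n);np.savez(f"{n}2.npz",P=cloud(c),col=c["color"]);m.append(c["color"])
a=cv2.resize(m[0][150:350,130:330],(400,400),interpolation=cv2.INTER_CUBIC);b=cv2.resize(m[1][150:290,330:470],(400,400),interpolation=cv2.INTER_CUBIC)
cv2.imwrite("pics/m2.png",np.hstack([a,b]))
# dish target: mouth 15mm short of the dish centre
D=np.array([.559,.234,.004]);mouth=D-EX*.015;mouth[2]=.058
for pit in(22,0,-10):
    tx=EX*np.cos(np.radians(pit))+EZ*np.sin(np.radians(pit));g=mouth-tx*.0875
    p,Rt=tcp_for(g,pit);print(pit,g,p);go(p,Rt,14)
E
```

```text
5.35 [ 0.5537025  -0.18696316  0.17743797] [ 179.97763458   22.00854284 -169.63818418] [ 0.65826041  0.3057861  -2.62788085] [-0.03689986  0.34147843  0.03837869]
22 [0.46442052 0.216812   0.02522192] [0.46515766 0.21694596 0.02336756]
tot [-0.08 -0.06 -0.09] [ -8.83  40.35 -15.33] | per row [-0.01 -0.   -0.01] [-0.63  2.88 -1.09]
0 [0.45815178 0.21567277 0.058     ] [0.45815178 0.21567277 0.056     ]
tot [-4.03 21.58 -0.07] [ -9.53  40.22 -12.06] | per row [-0.29  1.54 -0.  ] [-0.68  2.87 -0.86]
-10 [0.45945968 0.21591046 0.07319422] [0.45911798 0.21584836 0.0712246 ]
tot [-5.83 31.42 -0.06] [ -9.44  40.24 -10.54] | per row [-0.42  2.24 -0.  ] [-0.67  2.87 -0.75]
```

View pics/m2.png

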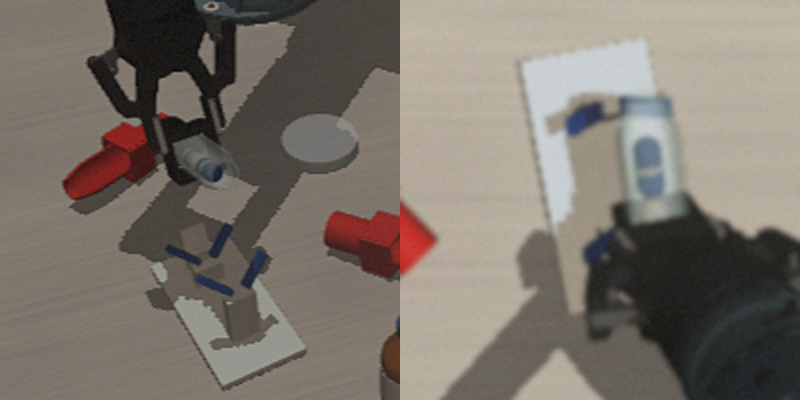

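The left half shows the tube held at (205,165), with the blue bar inside and the rest empty below it. The top view shows the same. The wrist force of 2.6 N matches the loaded tube, so I'll carry it over to the dish.

Emit:
arm_command([
  [[0,0,0,-0.3,1.2,0,1],[0,0,0,-0.7,2.6,0,1],[0,0,0,-0.8,3.4,0,1],[0,0,0,-0.8,3.4,0,1],[-0.5,2.5,0,-0.8,3.4,0,1],[-0.5,2.5,0,-0.8,3.4,0,1],[-0.5,2.5,0,-0.8,3.4,0,1],[-0.5,2.5,0,-0.8,3.4,0,1]],
])

```text
t: 6.25
tcp_pos: [0.4947, 0.0572, 0.1773]
eef_rot: [-179.9, 11.7, -169.6]
wrist_force: [0.4, -0.6, -2.2]
width: 0.538
grip_force: 46.8
```

Emit:
arm_command([
  [[-0.5,2.5,0,-0.8,3.4,0,1],[-0.5,2.5,0,-0.8,3.4,0,1],[-0.5,2.5,0,-0.8,3.4,0,1],[-0.4,2.1,0,-0.6,2.9,0,1],[0,0,0,-0.4,1.6,0,1],[0,0,0,0,0.7,0,1],[0,0,0,0,0,0,1],[0,0,0,0,0,0,1]],
])

```text
t: 7.05
tcp_pos: [0.4617, 0.2087, 0.1774]
eef_rot: [-179.7, 2.0, -169.6]
wrist_force: [-0.4, 0.2, -2.6]
width: 0.54
grip_force: 46.8
```

```bash
cat >> h.py <<'E'
D=np.array([.559,.234,.004])
def pose(pit,hm=.058,back=.015):
    mouth=D-EX*back;mouth[2]=hm
    tx=EX*np.cos(np.radians(pit))+EZ*np.sin(np.radians(pit))
    return tcp_for(mouth-tx*.0875,pit)
E
python3 - <<'E'
from h import *
s=telemetry.get_state();print(s['tcp_pos'],s['eef_rot'],s['wrist_force'])
c=shot("scene");cv2.imwrite("pics/s3.png",cv2.resize(c["color"][110:310,300:500],(600,600),interpolation=cv2.INTER_CUBIC))
p=pose(-10);go(*p,8)
E
```

```text
[0.46170163 0.20869299 0.17741742] [-179.70642766    2.01605969 -169.55392447] [-0.37823599  0.17097464 -2.62456119]
tot [-1.88 11.88 -0.12] [ -0.27   0.74 -10.63] | per row [-0.23  1.49 -0.02] [-0.03  0.09 -1.33]
```

View pics/s3.png

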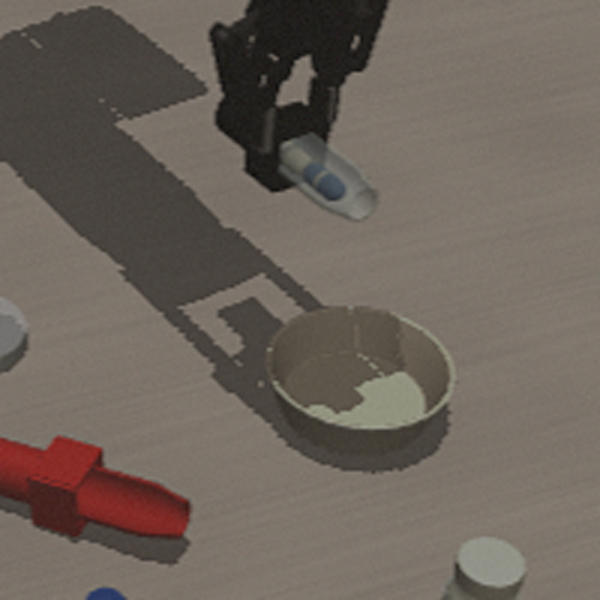

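The blue bar is plainly visible in the tube, which hangs above and behind the dish (tube mouth at crop (365,205), dish at (360,370)). I'll lower to mouth height over the dish at 10 degrees down.

Emit:
arm_command([
  [[0,0,0,0,0.1,-0.7,1],[-0.2,1.5,0,0,0.1,-1.3,1],[-0.2,1.5,0,0,0.1,-1.5,1],[-0.2,1.5,0,0,0.1,-1.5,1],[-0.2,1.5,0,0,0.1,-1.5,1],[-0.2,1.5,0,-0.1,0.1,-1.5,1],[-0.3,1.5,0,-0.1,0.1,-1.2,1],[-0.3,1.5,0,-0.1,0,-0.8,1]],
])

```text
t: 7.9
tcp_pos: [0.4584, 0.2154, 0.0763]
eef_rot: [179.9, -8.7, -169.6]
wrist_force: [1.0, 0.3, -2.6]
width: 0.537
grip_force: 46.9
```

Emit:
arm_command([
  [[-0.3,1.4,0,0,0,-0.6,1],[0,0,0,0,0,0,1]],
])

```text
t: 8.1
tcp_pos: [0.4591, 0.2157, 0.0709]
eef_rot: [180.0, -10.1, -169.6]
wrist_force: [-0.3, 0.7, -2.1]
width: 0.541
grip_force: 46.8
```

```bash
cat >> h.py <<'E'
def look(name=None):
    c=camera("scene");s=telemetry.get_state()
    Rt=R.from_euler('xyz',s['eef_rot'],degrees=True);tx=-Rt.apply([1,0,0]);g=s['tcp_pos']-Rt.apply([0,0,1])*.002
    M=R.from_euler('xyz',c["orientation"],degrees=True).as_matrix();K=np.array(c["intrinsics"])
    def pr(X):
        q=M.T@(X-c["position"]);return np.array([K[0,0]*q[0]/-q[2]+K[0,2],-K[1,1]*q[1]/-q[2]+K[1,2]])
    a,b=pr(g),pr(g+tx*.0875);L=b-a
    hsv=cv2.cvtColor(c["color"],cv2.COLOR_BGR2HSV)
    m=(hsv[...,0]>98)&(hsv[...,0]<125)&(hsv[...,1]>70)&(hsv[...,2]>50)
    u=np.indices(m.shape)[::-1].transpose(1,2,0)-a
    t=u@L/(L@L);o=(u[...,0]*L[1]-u[...,1]*L[0])/np.linalg.norm(L)
    k=m&(t>-.2)&(t<2.2)&(abs(o)<35)
    pit=np.degrees(np.arcsin(tx[2]));mo=g+tx*.0875
    print(f"t {s['t']:.2f} pitch {pit:.2f} mouth",mo.round(4),"F",s['wrist_force'].round(2),"M",s['wrist_torque'].round(3),"px",a.round(0),b.round(0))
    if k.sum(): print("blue n",k.sum(),"s mm",(87.5*np.percentile(t[k],[2,50,98])).round(1),"off",np.median(o[k]).round(1))
    if name: x,y=int(b[0]),int(b[1]);cv2.imwrite(name,cv2.resize(c["color"][y-90:y+60,x-75:x+75],(600,600),interpolation=cv2.INTER_CUBIC))
    return pit
E
python3 - <<'E'
from h import *
look("pics/s4.png");go(*pose(-10,.058),1);c=pose(-14,.056);go(*c,8)
for q in range(-15,-34,-3): print(q);d=pose(q,.055);go(*d,6,c);c=d
E
```

```text
t 8.15 pitch -10.03 mouth [0.5443 0.2315 0.0581] F [ 0.04 -0.09 -3.22] M [ 0.046 -0.202 -0.006] px [395. 196.] [417. 222.]
tot [-0.01 -0.03 -0.11] [-0.01 -0.   -0.02] | per row [-0.01 -0.03 -0.11] [-0.01 -0.   -0.02]
tot [-0.72  3.9  -0.11] [0.1  0.02 0.38] | per row [-0.09  0.49 -0.01] [0.01 0.   0.05]
-15
tot [-0.18  0.98  0.  ] [0.03 0.01 0.05] | per row [-0.03  0.16  0.  ] [0.01 0.   0.01]
-18
tot [-0.54  2.95  0.  ] [0.12 0.02 0.44] | per row [-0.09  0.49  0.  ] [0.02 0.   0.07]
-21
tot [-0.54  2.95 -0.  ] [0.14 0.03 0.44] | per row [-0.09  0.49 -0.  ] [0.02 0.   0.07]
-24
tot [-0.54  2.95 -0.  ] [0.16 0.03 0.43] | per row [-0.09  0.49 -0.  ] [0.03 0.   0.07]
-27
tot [-0.54  2.95  0.  ] [0.18 0.03 0.42] | per row [-0.09  0.49  0.  ] [0.03 0.01 0.07]
-30
tot [-0.54  2.95 -0.  ] [0.21 0.04 0.41] | per row [-0.09  0.49 -0.  ] [0.03 0.01 0.07]
-33
tot [-0.54  2.95  0.  ] [0.23 0.04 0.4 ] | per row [-0.09  0.49  0.  ] [0.04 0.01 0.07]
```

View pics/s4.png

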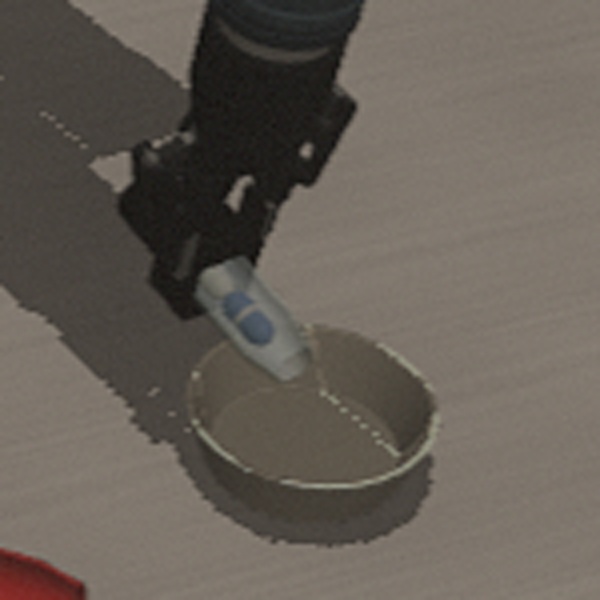

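The tube mouth at crop (290,365) sits over the dish, inside its near rim. The blue bar is at (245,315), at about full-image (403,211), and my colour mask missed it, so I'll sample its colour there.

```bash
python3 - <<'E'
from h import *
im=cv2.imread("pics/s4.png");h=cv2.cvtColor(im,cv2.COLOR_BGR2HSV)
for x,y in[(235,298),(258,328),(250,316),(275,345),(225,275),(300,420),(330,60)]:print((x,y),h[y,x],im[y,x])
d=im.astype(int);m=(d[...,0]-d[...,2]>25);print(m.sum(),[np.percentile(np.argwhere(m)[:,i],[1,50,99]) for i in(0,1)])
E
sed -i "s/^    m=(hsv.*$/    d=c['color'].astype(int);m=(d[...,0]-d[...,2]>25)/" h.py
python3 -c "
from h import *
look()"
```

```text
(235, 298) [106  55  98] [98 87 77]
(258, 328) [106  55  98] [98 87 77]
(250, 316) [105  52  98] [98 88 78]
(275, 345) [ 26  14 128] [121 127 128]
(225, 275) [ 19  23 124] [113 120 124]
(300, 420) [19 50 96] [77 89 96]
(330, 60) [25 45 34] [28 33 34]
t 8.20 pitch -9.98 mouth [0.5444 0.2317 0.0586] F [-0.69  0.28 -2.04] M [ 0.072 -0.181  0.021] px [395. 196.] [418. 222.]Traceback (most recent call last):
  File "<stdin>", line 4, in <module>
    return _quantile_unchecked(
        a, q, axis, out, overwrite_input, method, keepdims, weights)
    return _ureduce(a,
                    func=_quantile_ureduce_func,
    ...<5 lines>...
                    overwrite_input=overwrite_input,
                    method=method)
    r = func(a, **kwargs)
    result = _quantile(arr,
                       quantiles=q,
    ...<2 lines>...
                       out=out,
                       weights=wgt)
    previous = arr[previous_indexes]
               ~~~^^^^^^^^^^^^^^^^^^
IndexError: index 0 is out of bounds for axis 0 with size 0
```

Setting the threshold at B−R > 8 separates the bar. I'll tip to 14 degrees with the mouth held fixed, then look.

```bash
sed -i "s/>25)/>8)/" h.py; python3 -c "
from h import *
look()"
```

```text
t 8.25 pitch -9.95 mouth [0.5444 0.2318 0.059 ] F [ 0.49  0.11 -2.17] M [ 0.051 -0.214 -0.051] px [395. 196.] [418. 222.]
blue n 77 s mm [24.  43.8 58.8] off -2.3
```

Emit:
arm_command([
  [[-0.09,0.49,0,0.01,0,0.05,1],[-0.09,0.49,0,0.01,0,0.05,1],[-0.09,0.49,0,0.01,0,0.05,1],[-0.09,0.49,0,0.01,0,0.05,1],[-0.09,0.49,0,0.01,0,0.05,1],[-0.09,0.49,0,0.01,0,0.05,1],[-0.09,0.49,0,0.01,0,0.05,1]],
])

```text
t: 8.95
tcp_pos: [0.4596, 0.2161, 0.0752]
eef_rot: [180.0, -13.5, -169.6]
wrist_force: [-0.2, -0.4, -2.7]
width: 0.54
grip_force: 46.8
```

```bash
python3 -c "
from h import *
look()"
```

```text
t 9.00 pitch -13.54 mouth [0.544  0.2316 0.0567] F [-0.07 -0.03 -2.46] M [ 0.028 -0.26   0.02 ] px [395. 195.] [417. 222.]
blue n 77 s mm [23.7 43.7 57.9] off -2.2
```

Emit:
arm_command([
  [[-0.07,0.4,0,0.02,0,0.05,1],[-0.07,0.4,0,0.01,0,0.06,1],[-0.07,0.4,0,0.02,0,0.06,1]],
])

```text
t: 9.3
tcp_pos: [0.4601, 0.2161, 0.0769]
eef_rot: [180.0, -14.7, -169.5]
wrist_force: [0.4, -0.5, -3.5]
width: 0.539
grip_force: 46.8
```

```bash
python3 -c "
from h import *
look()"
```

```text
t 9.35 pitch -14.75 mouth [0.5441 0.2316 0.0567] F [ 0.41  0.81 -1.96] M [ 0.015 -0.263  0.04 ] px [395. 194.] [417. 222.]
blue n 81 s mm [23.  43.3 58.1] off -2.2
```

Emit:
arm_command([
  [[-0.07,0.4,0,0.02,0,0.05,1],[-0.07,0.4,0,0.01,0,0.06,1],[-0.07,0.4,0,0.02,0,0.05,1]],
])

```text
t: 9.65
tcp_pos: [0.4606, 0.2161, 0.0785]
eef_rot: [180.0, -16.0, -169.6]
wrist_force: [0.8, 0.1, -2.3]
width: 0.54
grip_force: 46.8
```

```bash
python3 -c "
from h import *
look()"
```

```text
t 9.70 pitch -15.97 mouth [0.5441 0.2315 0.0565] F [ 0.54 -0.11 -2.58] M [-0.004 -0.285  0.006] px [396. 194.] [417. 222.]
blue n 79 s mm [23.2 43.6 57.6] off -2.3
```

Emit:
arm_command([
  [[-0.07,0.4,0,0.02,0,0.05,1],[-0.07,0.4,0,0.02,0,0.06,1],[-0.07,0.4,0,0.02,0,0.05,1]],
])

```text
t: 10.0
tcp_pos: [0.4612, 0.2161, 0.0801]
eef_rot: [180.0, -17.2, -169.5]
wrist_force: [0.6, 0.2, -2.1]
width: 0.536
grip_force: 46.8
```

```bash
python3 -c "
from h import *
look()"
```

```text
t 10.05 pitch -17.18 mouth [0.5442 0.2314 0.0562] F [ 0.08  0.17 -2.63] M [ 0.062 -0.277  0.022] px [396. 194.] [417. 223.]
blue n 82 s mm [23.3 42.7 57.7] off -2.2
```

Emit:
arm_command([
  [[-0.07,0.4,0,0.02,0,0.06,1],[-0.07,0.4,0,0.02,0.01,0.06,1],[-0.07,0.4,0,0.02,0.01,0.06,1]],
])

```text
t: 10.35
tcp_pos: [0.4618, 0.2164, 0.082]
eef_rot: [179.9, -18.4, -169.5]
wrist_force: [0.4, -0.5, -3.2]
width: 0.535
grip_force: 46.8
```

```bash
python3 -c "
from h import *
look()"
```

```text
t 10.40 pitch -18.40 mouth [0.5443 0.2315 0.0563] F [ 0.2   0.32 -2.82] M [ 0.002 -0.32   0.053] px [396. 193.] [417. 223.]
blue n 82 s mm [23.3 43.2 57.3] off -2.1
```

Emit:
arm_command([
  [[-0.07,0.4,0,0.02,0,0.06,1],[-0.07,0.4,0,0.02,0.01,0.06,1],[-0.07,0.4,0,0.02,0,0.05,1]],
])

```text
t: 10.7
tcp_pos: [0.4624, 0.2164, 0.0836]
eef_rot: [179.9, -19.6, -169.5]
wrist_force: [-0.6, -0.8, -2.4]
width: 0.538
grip_force: 46.8
```

```bash
python3 -c "
from h import *
look()"
```

```text
t 10.75 pitch -19.63 mouth [0.5443 0.2315 0.0562] F [ 0.46  0.58 -2.2 ] M [ 0.057 -0.303  0.   ] px [396. 193.] [417. 223.]
blue n 81 s mm [23.2 42.8 57. ] off -2.1
```

Emit:
arm_command([
  [[-0.07,0.4,0,0.02,0,0.06,1],[-0.07,0.4,0,0.02,0.01,0.06,1],[-0.07,0.4,0,0.02,0,0.05,1]],
])

```text
t: 11.05
tcp_pos: [0.463, 0.2165, 0.0853]
eef_rot: [179.9, -20.8, -169.5]
wrist_force: [0.1, 0.6, -4.5]
width: 0.54
grip_force: 46.8
```

```bash
python3 -c "
from h import *
look()"
```

```text
t 11.10 pitch -20.84 mouth [0.5443 0.2315 0.0561] F [-0.06  0.15 -2.5 ] M [ 0.013 -0.284  0.03 ] px [397. 192.] [417. 223.]
blue n 82 s mm [23.  43.  57.1] off -2.2
```

Emit:
arm_command([
  [[-0.07,0.4,0,0.02,0,0.06,1],[-0.07,0.4,0,0.02,0.01,0.06,1],[-0.07,0.4,0,0.02,0,0.05,1]],
])

```text
t: 11.4
tcp_pos: [0.4636, 0.2167, 0.0871]
eef_rot: [179.9, -22.1, -169.5]
wrist_force: [-0.5, 0.1, -2.6]
width: 0.535
grip_force: 46.8
```

```bash
python3 -c "
from h import *
look()"
```

```text
t 11.45 pitch -22.06 mouth [0.5443 0.2315 0.056 ] F [-0.36 -0.27 -2.82] M [ 0.032 -0.419 -0.026] px [397. 192.] [417. 223.]
blue n 82 s mm [23.  43.  57.4] off -2.1
```

Emit:
arm_command([
  [[-0.07,0.4,0,0.02,0,0.06,1],[-0.07,0.4,0,0.02,0.01,0.06,1],[-0.07,0.4,0,0.03,0,0.05,1]],
])

```text
t: 11.75
tcp_pos: [0.4643, 0.2168, 0.0887]
eef_rot: [179.9, -23.3, -169.5]
wrist_force: [0.8, -0.5, -2.9]
width: 0.537
grip_force: 46.8
```

```bash
python3 -c "
from h import *
look()"
```

```text
t 11.80 pitch -23.28 mouth [0.5443 0.2315 0.056 ] F [-0.98  0.09 -2.96] M [ 0.085 -0.368  0.011] px [397. 191.] [417. 223.]
blue n 84 s mm [23.2 43.3 57.3] off -1.9
```

Emit:
arm_command([
  [[-0.07,0.4,0,0.02,0,0.06,1],[-0.07,0.4,0,0.02,0.01,0.06,1],[-0.07,0.4,0,0.03,0,0.05,1]],
])

```text
t: 12.1
tcp_pos: [0.465, 0.2168, 0.0904]
eef_rot: [179.9, -24.5, -169.5]
wrist_force: [-0.2, -0.3, -2.0]
width: 0.532
grip_force: 46.8
```

```bash
python3 -c "
from h import *
look()"
```

```text
t 12.15 pitch -24.49 mouth [0.5443 0.2315 0.056 ] F [-0.29  0.32 -2.12] M [ 0.069 -0.365 -0.004] px [397. 191.] [417. 223.]
blue n 82 s mm [25.1 44.7 59.1] off -2.1
```

The bar has moved about 1.8 mm, so the slide has started. I'll hold the angle and look.

Emit:
arm_command([
  [[0,0,0,0,0,0,1]],
])

```text
t: 12.25
tcp_pos: [0.4651, 0.2168, 0.0903]
eef_rot: [179.9, -24.5, -169.5]
wrist_force: [-0.2, -0.3, -3.0]
width: 0.536
grip_force: 46.8
```

```bash
python3 -c "
from h import *
look()
c=pose(-24.5,.056)
for q in(-17,-10,-2,6,14): d=pose(q,.058);go(*d,1,c);c=d"
```

```text
t 12.30 pitch -24.47 mouth [0.5441 0.2315 0.0559] F [-0.16  0.53 -2.79] M [ 0.105 -0.415  0.037] px [397. 191.] [417. 223.]
blue n 84 s mm [30.1 49.2 64.4] off -2.1
tot [ 1.34 -7.38  0.  ] [-0.37 -0.07 -0.88] | per row [ 1.34 -7.38  0.  ] [-0.37 -0.07 -0.88]
tot [ 1.25 -6.89  0.  ] [-0.22 -0.04 -1.04] | per row [ 1.25 -6.89  0.  ] [-0.22 -0.04 -1.04]
tot [ 1.43 -7.87 -0.  ] [-0.1  -0.02 -1.22] | per row [ 1.43 -7.87 -0.  ] [-0.1  -0.02 -1.22]
tot [ 1.43 -7.87 -0.  ] [ 0.07  0.01 -1.22] | per row [ 1.43 -7.87 -0.  ] [ 0.07  0.01 -1.22]
tot [ 1.43 -7.87  0.  ] [ 0.24  0.04 -1.2 ] | per row [ 1.43 -7.87  0.  ] [ 0.24  0.04 -1.2 ]
```

Emit:
arm_command([
  [[0,0,0,0,0,0,1]],
])

```text
t: 12.4
tcp_pos: [0.4649, 0.2168, 0.0904]
eef_rot: [179.9, -24.5, -169.5]
wrist_force: [0.4, -1.1, -2.3]
width: 0.537
grip_force: 46.9
```

```bash
python3 -c "
from h import *
look()"
```

```text
t 12.45 pitch -24.46 mouth [0.544  0.2315 0.056 ] F [ 0.33 -0.01 -1.89] M [ 0.037 -0.378  0.043] px [397. 191.] [417. 223.]
blue n 87 s mm [32.9 51.7 66.4] off -2.1
```

Emit:
arm_command([
  [[0,0,0,0,0,0,1]],
])

```text
t: 12.55
tcp_pos: [0.4649, 0.2168, 0.0904]
eef_rot: [179.9, -24.5, -169.5]
wrist_force: [0.7, 0.2, -3.3]
width: 0.537
grip_force: 46.9
```

```bash
python3 -c "
from h import *
look()"
```

```text
t 12.60 pitch -24.46 mouth [0.5441 0.2315 0.056 ] F [ 0.1   0.22 -2.1 ] M [ 0.057 -0.323  0.021] px [397. 191.] [417. 223.]
blue n 86 s mm [32.2 51.8 66.4] off -2.0
```

It stopped where the bore starts to narrow. I'll continue tipping in small steps.

Emit:
arm_command([
  [[-0.07,0.4,0,0.02,0,0.06,1],[-0.07,0.4,0,0.03,0.01,0.06,1]],
])

```text
t: 12.8
tcp_pos: [0.4655, 0.2169, 0.0917]
eef_rot: [179.9, -25.3, -169.5]
wrist_force: [0.1, 0.0, -2.4]
width: 0.536
grip_force: 46.9
```

```bash
python3 -c "
from h import *
look()"
```

```text
t 12.85 pitch -25.31 mouth [0.5443 0.2315 0.0561] F [-0.19  0.41 -1.89] M [ 0.087 -0.371  0.007] px [398. 191.] [417. 223.]
blue n 88 s mm [32.3 51.8 66.4] off -2.0
```

Emit:
arm_command([
  [[-0.07,0.4,0,0.02,0,0.06,1],[-0.07,0.4,0,0.03,0.01,0.05,1]],
])

```text
t: 13.05
tcp_pos: [0.466, 0.217, 0.0927]
eef_rot: [179.9, -26.1, -169.5]
wrist_force: [0.7, 0.2, -2.4]
width: 0.533
grip_force: 46.9
```

```bash
python3 -c "
from h import *
look()"
```

```text
t 13.10 pitch -26.13 mouth [0.5443 0.2315 0.056 ] F [-0.67  0.24 -2.6 ] M [ 0.09  -0.374  0.037] px [398. 190.] [417. 223.]
blue n 86 s mm [32.5 51.9 67. ] off -2.1
```

Emit:
arm_command([
  [[-0.07,0.4,0,0.02,0,0.06,1],[-0.07,0.4,0,0.03,0.01,0.05,1]],
])

```text
t: 13.3
tcp_pos: [0.4665, 0.2171, 0.0938]
eef_rot: [179.8, -26.9, -169.5]
wrist_force: [0.4, 1.6, -2.9]
width: 0.536
grip_force: 46.9
```

```bash
python3 -c "
from h import *
look()"
```

```text
t 13.35 pitch -26.94 mouth [0.5442 0.2315 0.0559] F [-0.03  0.51 -2.87] M [ 0.052 -0.41   0.008] px [398. 190.] [417. 223.]
blue n 87 s mm [33.9 53.1 67.8] off -2.0
```

Emit:
arm_command([
  [[0,0,0,0,0,0,1]],
])

```text
t: 13.45
tcp_pos: [0.4666, 0.2171, 0.0937]
eef_rot: [179.9, -26.9, -169.5]
wrist_force: [0.3, -1.4, -2.4]
width: 0.533
grip_force: 46.9
```

```bash
python3 -c "
from h import *
look()"
```

```text
t 13.50 pitch -26.90 mouth [0.5442 0.2315 0.0559] F [ 0.26 -0.37 -3.18] M [ 0.114 -0.373 -0.012] px [398. 190.] [417. 223.]
blue n 85 s mm [34.6 53.9 68.4] off -2.0
```

Emit:
arm_command([
  [[-0.03,0.2,0,0.01,0,0.03,1],[0,0,0,0,0,0,1]],
])

```text
t: 13.7
tcp_pos: [0.4666, 0.2171, 0.0941]
eef_rot: [179.8, -27.1, -169.5]
wrist_force: [0.1, -0.1, -2.6]
width: 0.538
grip_force: 46.9
```

```bash
python3 -c "
from h import *
look()"
```

```text
t 13.75 pitch -27.10 mouth [0.5441 0.2315 0.056 ] F [ 0.85  0.11 -3.29] M [ 0.078 -0.41   0.056] px [398. 190.] [417. 223.]
blue n 87 s mm [35.6 54.8 69.2] off -2.0
```

Emit:
arm_command([
  [[-0.05,0.3,0,0.02,0,0.04,1],[-0.03,0.2,0,0.01,0,0.03,1]],
])

```text
t: 13.95
tcp_pos: [0.4669, 0.2171, 0.0948]
eef_rot: [179.8, -27.6, -169.5]
wrist_force: [0.2, 0.2, -2.5]
width: 0.535
grip_force: 46.9
```

```bash
python3 -c "
from h import *
look()"
```

```text
t 14.00 pitch -27.62 mouth [0.5442 0.2314 0.0561] F [-0.4   0.75 -2.67] M [ 0.014 -0.442  0.   ] px [398. 190.] [417. 223.]
blue n 85 s mm [36.2 55.4 69.6] off -2.0
```

Emit:
arm_command([
  [[-0.05,0.3,0,0.02,0,0.04,1],[-0.05,0.3,0,0.02,0,0.04,1]],
])

```text
t: 14.2
tcp_pos: [0.4673, 0.2171, 0.0956]
eef_rot: [179.8, -28.2, -169.5]
wrist_force: [-0.1, -0.4, -3.2]
width: 0.539
grip_force: 46.9
```

```bash
python3 -c "
from h import *
look()"
```

```text
t 14.25 pitch -28.25 mouth [0.5441 0.2314 0.056 ] F [ 0.56 -0.23 -2.22] M [ 0.068 -0.423  0.024] px [398. 190.] [417. 223.]
blue n 87 s mm [39.5 58.4 72.8] off -1.9
```

Emit:
arm_command([
  [[0,0,0,0,0,0,1]],
])

```text
t: 14.35
tcp_pos: [0.4674, 0.2171, 0.0955]
eef_rot: [179.8, -28.2, -169.5]
wrist_force: [-0.2, 0.3, -2.7]
width: 0.532
grip_force: 46.9
```

```bash
python3 -c "
from h import *
look()"
```

```text
t 14.40 pitch -28.22 mouth [0.544  0.2313 0.0559] F [ 1.08 -0.37 -3.26] M [ 0.101 -0.388 -0.026] px [398. 190.] [417. 223.]
blue n 87 s mm [44.2 63.6 78. ] off -1.9
```

Emit:
arm_command([
  [[0,0,0,0,0,0,1]],
])

```text
t: 14.5
tcp_pos: [0.4672, 0.2171, 0.0956]
eef_rot: [179.8, -28.2, -169.5]
wrist_force: [0.9, 0.4, -2.7]
width: 0.536
grip_force: 46.9
```

```bash
python3 -c "
from h import *
look()"
```

```text
t 14.55 pitch -28.22 mouth [0.544  0.2314 0.056 ] F [ 0.01  0.16 -2.09] M [ 0.049 -0.416 -0.022] px [398. 190.] [417. 223.]
blue n 82 s mm [51.8 71.5 84.8] off -1.9
```

Emit:
arm_command([
  [[0,0,0,0,0,0,1]],
])

```text
t: 14.65
tcp_pos: [0.4673, 0.2171, 0.0956]
eef_rot: [179.8, -28.2, -169.5]
wrist_force: [0.4, 0.5, -2.1]
width: 0.535
grip_force: 46.9
```

```bash
python3 -c "
from h import *
look()"
```

```text
t 14.70 pitch -28.22 mouth [0.544  0.2314 0.056 ] F [-0.3  -0.36 -2.71] M [ 0.11  -0.389  0.03 ] px [398. 190.] [417. 223.]
blue n 85 s mm [56.8 75.6 89.9] off -1.7
```

Emit:
arm_command([
  [[0,0,0,0,0,0,1]],
])

```text
t: 14.8
tcp_pos: [0.4673, 0.2171, 0.0956]
eef_rot: [179.8, -28.2, -169.5]
wrist_force: [-0.1, 0.2, -2.7]
width: 0.535
grip_force: 46.9
```

```bash
python3 -c "
from h import *
look('pics/s5.png')"
```

```text
t 14.85 pitch -28.21 mouth [0.544  0.2314 0.056 ] F [ 0.49  0.   -1.79] M [ 0.05  -0.39  -0.029] px [398. 190.] [417. 223.]
blue n 82 s mm [57.6 76.2 90. ] off -1.8
```

Emit:
arm_command([
  [[-0.05,0.3,0,0.02,0,0.04,1],[-0.05,0.3,0,0.02,0,0.04,1]],
])

```text
t: 15.05
tcp_pos: [0.4677, 0.2171, 0.0965]
eef_rot: [179.8, -28.8, -169.5]
wrist_force: [-0.0, -0.1, -2.2]
width: 0.538
grip_force: 46.9
```

```bash
python3 -c "
from h import *
look()"
```

```text
t 15.10 pitch -28.85 mouth [0.5441 0.2313 0.056 ] F [-0.72 -0.24 -2.17] M [ 0.042 -0.417  0.012] px [398. 189.] [417. 223.]
blue n 85 s mm [56.8 75.8 90.3] off -1.7
```

Emit:
arm_command([
  [[-0.05,0.3,0,0.02,0,0.04,1],[-0.05,0.3,0,0.02,0,0.04,1]],
])

```text
t: 15.3
tcp_pos: [0.4681, 0.2171, 0.0972]
eef_rot: [179.8, -29.5, -169.5]
wrist_force: [0.6, 0.1, -2.4]
width: 0.541
grip_force: 46.9
```

```bash
python3 -c "
from h import *
look()"
```

```text
t 15.35 pitch -29.47 mouth [0.5441 0.2312 0.0559] F [ 0.42 -0.18 -2.43] M [ 0.072 -0.383  0.043] px [398. 189.] [417. 223.]
blue n 83 s mm [56.9 76.5 90.4] off -1.6
```

View pics/s5.png

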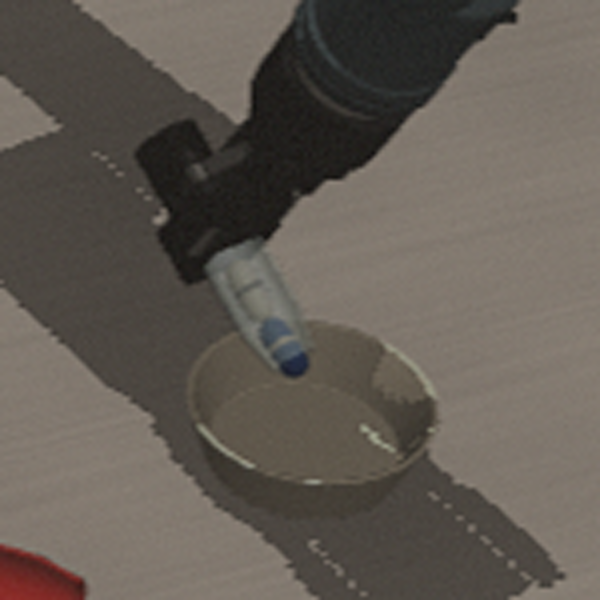

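The blue bar's nose is out of the mouth at (292,370), with the white bar close behind at (250,290). Both are stalled, so I'll continue gently.

Emit:
arm_command([
  [[-0.05,0.3,0,0.02,0,0.04,1],[-0.05,0.3,0,0.02,0,0.04,1]],
])

```text
t: 15.55
tcp_pos: [0.4685, 0.2171, 0.098]
eef_rot: [179.8, -30.1, -169.5]
wrist_force: [1.0, 0.6, -2.5]
width: 0.533
grip_force: 46.9
```

```bash
python3 -c "
from h import *
look()"
```

```text
t 15.60 pitch -30.07 mouth [0.5441 0.2311 0.0559] F [ 0.26 -0.32 -2.89] M [ 0.082 -0.406  0.029] px [398. 189.] [417. 223.]
blue n 83 s mm [59.  77.9 92. ] off -1.6
```

Emit:
arm_command([
  [[-0.03,0.2,0,0.01,0,0.03,1]],
])

```text
t: 15.7
tcp_pos: [0.4686, 0.2171, 0.0983]
eef_rot: [179.8, -30.3, -169.5]
wrist_force: [-0.2, 0.3, -2.2]
width: 0.537
grip_force: 46.9
```

```bash
python3 -c "
from h import *
look()"
```

```text
t 15.75 pitch -30.26 mouth [0.544  0.2311 0.0559] F [ 0.46  0.37 -2.18] M [ 0.098 -0.434 -0.078] px [399. 189.] [417. 223.]
blue n 86 s mm [61.6 80.8 95.2] off -1.6
```

Emit:
arm_command([
  [[0,0,0,0,0,0,1]],
])

```text
t: 15.85
tcp_pos: [0.4686, 0.2171, 0.0983]
eef_rot: [179.8, -30.2, -169.5]
wrist_force: [-0.6, 0.9, -2.5]
width: 0.537
grip_force: 46.9
```

```bash
python3 -c "
from h import *
look()"
```

```text
t 15.90 pitch -30.24 mouth [0.544  0.2311 0.056 ] F [-0.23 -0.13 -1.23] M [ 0.046 -0.408 -0.005] px [399. 189.] [417. 223.]
blue n 82 s mm [ 83.1  95.3 111.7] off -3.4
```

The blue bar is leaving (centre past the rim, force dropping), so I'll tip back now.

Emit:
arm_command([
  [[1.3,-7.3,0,-0.4,-0.07,-0.8,1],[1.3,-7.3,0,-0.2,0,-0.3,1],[1.3,-7.3,0,0,0,0.1,1],[1.3,-7.3,0,0,0,0.3,1],[1.3,-7.3,0,0,0,0.5,1],[1.3,-7.3,0,0,0,0.5,1]],
])

```text
t: 16.5
tcp_pos: [0.4627, 0.2165, 0.1023]
eef_rot: [-179.9, 14.6, -169.5]
wrist_force: [-0.3, 0.3, -2.1]
width: 0.535
grip_force: 46.9
```

```bash
python3 -c "
from h import *
look('pics/s6.png')"
```

```text
t 16.55 pitch 14.54 mouth [0.5406 0.2316 0.1238] F [-4.01  2.75 -4.16] M [0.026 0.484 0.042] px [396. 185.] [420. 197.]
```

View pics/s6.png

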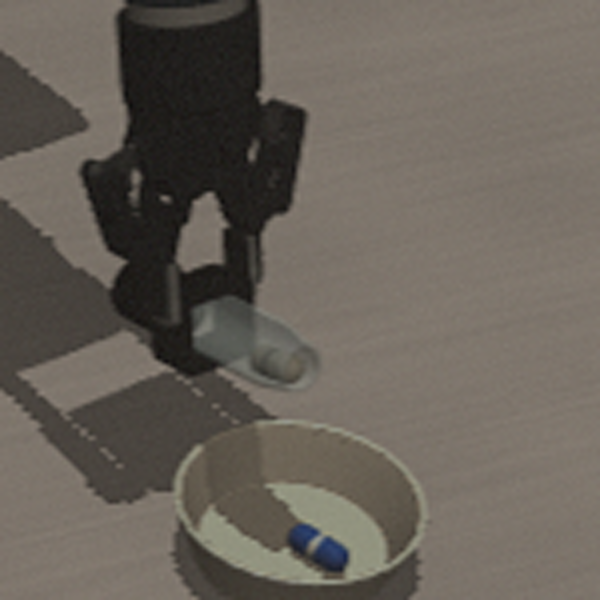

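The blue bar lies in the dish at (318,547), and the white bar is still in the tube near the mouth at (275,362). I'll raise the tube with the mouth up 34 degrees so the white bar slides back, then carry it to the rest.

Emit:
arm_command([
  [[0,0,0,0,0,0.8,1],[0,0,0,0,0,1.5,1],[0.9,-4.9,0,0,0,1.8,1],[0.9,-4.9,0,0,0,1.8,1],[0.9,-4.9,0,0,0,1.8,1],[0.9,-4.9,0,0,0,1.8,1],[0,0,0,0,0,1,1],[0,0,0,0,0,0,1]],
])

```text
t: 17.35
tcp_pos: [0.4646, 0.2167, 0.2094]
eef_rot: [-179.9, 34.2, -169.5]
wrist_force: [0.6, -0.1, -1.9]
width: 0.536
grip_force: 47.5
```

Emit:
arm_command([
  [[0,0,0,0.3,-1.2,0,1],[0,0,0,0.6,-2.6,0,1],[0,0,0,0.7,-3.3,0,1],[0,0,0,0.7,-3.3,0,1],[0,0,0,0.7,-3.3,0,1],[0,0,0,0.7,-3.3,0,1],[0,0,0,0.7,-3.3,0,1],[0,0,0,0.7,-3.3,0,1]],
])

```text
t: 18.15
tcp_pos: [0.5147, -0.0217, 0.207]
eef_rot: [-180.0, 34.1, -169.5]
wrist_force: [0.6, 0.2, -1.7]
width: 0.534
grip_force: 47.5
```

Emit:
arm_command([
  [[-0.2,2,0,0.7,-3.3,0,1],[-0.4,2,0,0.7,-3.3,0,1],[-0.4,2,0,0.7,-3.3,0,1],[-0.4,2,0,0.7,-3.3,0,1],[-0.4,2,0,0.6,-2,0,1],[-0.4,2,0,0.5,-1,0,1],[0,0,0,0,0,0,1],[0,0,0,0,0,0,1]],
])

```text
t: 18.95
tcp_pos: [0.5529, -0.1816, 0.2056]
eef_rot: [179.9, 21.9, -169.5]
wrist_force: [0.1, 0.8, -2.8]
width: 0.538
grip_force: 47.5
```

```bash
python3 - <<'E'
from h import *
look()
s=telemetry.get_state();print(s['tcp_pos'],s['eef_rot'])
# empty-rest V notches from lifted view
z=np.load("top2.npz");P=z["P"];col=z["col"]
base=np.array([.601,-.1832])
for n in("scene2","top2"):
    z=np.load(n+".npz");P=z["P"];c=z["col"].astype(int);d=P[...,:2]-base;X=d@EX[:2];Y=d@EY[:2]
    m=(c[...,0]-c[...,2]>30)&(abs(X)<.09)&(abs(Y)<.05)&(P[...,2]>.015)&(P[...,2]<.13)
    for lo,hi in((-.09,-.005),(-.005,.09)):
        for a,b in((-.05,-.003),(.003,.05)):
            k=m&(X>lo)&(X<hi)&(Y>a)&(Y<b)
            if k.sum()>5:
                A=np.polyfit(P[k][:,2],Y[k],1);print(n,lo,a,k.sum(),"X",X[k].mean().round(4),"Y",np.percentile(Y[k],[3,97]).round(4),"z",np.percentile(P[k][:,2],[3,97]).round(4),A.round(3))
Rt=toolR(22);p=np.array([.5918,-.1841,.0787])+np.array([0,.001,.0005]);up=-Rt.apply([0,0,1])
q=p+up*.05;c=go(q,Rt,8);r=p+up*.004;c=go(r,Rt,6,c);go(p,Rt,3,c)
E
```

```text
t 19.00 pitch 21.93 mouth [ 0.6316 -0.1664  0.2401] F [ 0.03  0.57 -2.1 ] M [-0.005  0.305  0.063] px [228. 211.] [245. 222.]
blue n 6 s mm [171.7 179.1 186.7] off -34.5
[ 0.55246714 -0.18104637  0.20552271] [ 179.95328457   21.92837061 -169.53508746]
scene2 -0.005 -0.05 56 X 0.0381 Y [-0.0341 -0.0113] z [0.0774 0.0981] [-1.016  0.067]
scene2 -0.005 0.003 37 X 0.0354 Y [0.0185 0.0303] z [0.0861 0.0988] [ 0.617 -0.033]
top2 -0.005 0.003 44 X 0.0334 Y [0.0203 0.0343] z [0.0873 0.1004] [ 0.688 -0.036]
tot [-0.03 -0.08 -0.18] [ 2.09 -0.54 -8.  ] | per row [-0.   -0.01 -0.02] [ 0.26 -0.07 -1.  ]
tot [0. 0. 0.] [ 1.7   0.31 -4.27] | per row [0. 0. 0.] [ 0.28  0.05 -0.71]
tot [0. 0. 0.] [ 0.15  0.03 -0.37] | per row [0. 0. 0.] [ 0.05  0.01 -0.12]
```

Emit:
arm_command([
  [[0,0,0,0.26,-0.07,-1,1],[0,0,0,0.26,-0.07,-1,1],[0,0,0,0.26,-0.07,-1,1],[0,0,0,0.26,-0.07,-1,1],[0,0,0,0.26,-0.07,-1,1],[0,0,0,0.26,-0.07,-1,1],[0,0,0,0.26,-0.07,-1,1],[0,0,0,0.26,-0.05,-1,1]],
])

```text
t: 19.8
tcp_pos: [0.5736, -0.1871, 0.1254]
eef_rot: [-179.9, 22.0, -169.5]
wrist_force: [0.8, -0.1, -1.7]
width: 0.536
grip_force: 47.5
```

Emit:
arm_command([
  [[0,0,0,0,0,0,1],[0,0,0,0,0,0,1],[0,0,0,0,0,0,1]],
])

```text
t: 20.1
tcp_pos: [0.5737, -0.1872, 0.1268]
eef_rot: [-179.9, 22.0, -169.5]
wrist_force: [1.4, 0.7, -1.4]
width: 0.535
grip_force: 47.4
```

```bash
python3 - <<'E'
from h import *
s=telemetry.get_state();print(s['tcp_pos'],s['eef_rot'],s['wrist_force'],s['wrist_torque'])
Rt=toolR(22);p=np.array([.5918,-.1841,.0787])+np.array([0,.001,.0005]);up=-Rt.apply([0,0,1])
for h in(.02,.008):c=go(p+up*h,Rt,6,None if h==.02 else c)
m=[]
for n in("scene","top"):
    c=shot(n);m.append(c["color"])
a=cv2.resize(m[0][190:350,150:310],(400,400),interpolation=cv2.INTER_CUBIC);b=cv2.resize(m[1][150:270,345:465],(400,400),interpolation=cv2.INTER_CUBIC)
cv2.imwrite("pics/m7.png",np.hstack([a,b]))
E
```

```text
[ 0.57369353 -0.18718872  0.12681133] [-179.87156394   22.01031287 -169.51914206] [ 1.37368943  0.74666474 -1.35863063] [-0.07156927  0.29895134 -0.04967832]
tot [ 0.12  0.03 -0.13] [ 1.07  0.27 -2.91] | per row [ 0.02  0.01 -0.02] [ 0.18  0.05 -0.48]
tot [0. 0. 0.] [ 0.44  0.08 -1.11] | per row [0. 0. 0.] [ 0.07  0.01 -0.19]
```

View pics/m7.png

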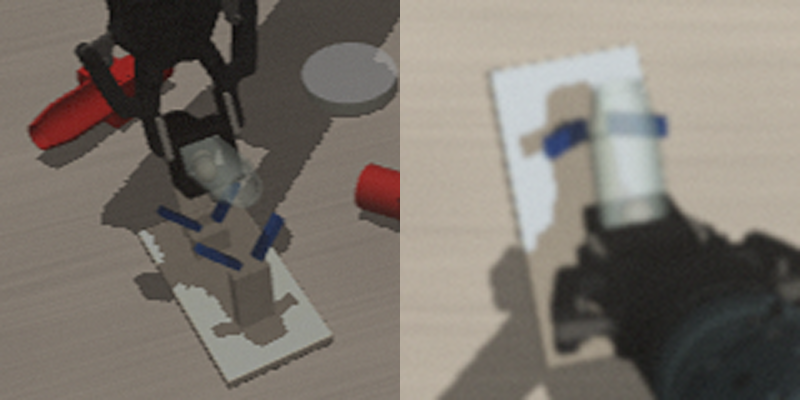

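The white bar has slid back to the foot, and the tube hangs over the Vs (left at (230,180), Vs at (200,225) and (245,245)). I'll lower it slowly and watch the forces.

Emit:
arm_command([
  [[0,0,0,0.18,0.05,-0.48,1],[0,0,0,0.18,0.05,-0.48,1],[0,0,0,0.18,0.05,-0.48,1],[0,0,0,0.18,0.05,-0.48,1],[0,0,0,0.18,0.05,-0.48,1],[0,0,0,0.18,0.05,-0.48,1],[0,0,0,0,0,0,1],[0,0,0,0,0,0,1]],
])

```text
t: 21.0
tcp_pos: [0.5842, -0.1839, 0.0973]
eef_rot: [-179.9, 22.0, -169.5]
wrist_force: [0.7, 0.2, -2.1]
width: 0.536
grip_force: 47.4
```

Emit:
arm_command([
  [[0,0,0,0.07,0.01,-0.19,1],[0,0,0,0.07,0.01,-0.19,1],[0,0,0,0.07,0.01,-0.19,1],[0,0,0,0.07,0.01,-0.19,1],[0,0,0,0.07,0.01,-0.19,1],[0,0,0,0,0,0,1],[0,0,0,0,0,0,1]],
])

```text
t: 21.7
tcp_pos: [0.5877, -0.1834, 0.0879]
eef_rot: [-179.9, 22.0, -169.5]
wrist_force: [0.1, -0.4, -1.9]
width: 0.538
grip_force: 47.4
```

```bash
python3 - <<'E'
from h import *
s=telemetry.get_state();print(s['tcp_pos'],s['eef_rot'],s['wrist_force'],s['wrist_torque'])
Rt=toolR(22);p=np.array([.5918,-.1841,.0787])+np.array([0,.001,.0005]);up=-Rt.apply([0,0,1])
for h in(.003,0):c=go(p+up*h,Rt,1,None if h==.003 else c)
E
```

```text
[ 0.58768521 -0.18344274  0.08791574] [-179.91315881   21.97019501 -169.5302789 ] [ 0.09585204 -0.35826792 -1.86139516] [-0.01821682  0.28230209  0.00126446]
tot [ 0.08 -0.01 -0.14] [ 0.3   0.01 -0.59] | per row [ 0.08 -0.01 -0.14] [ 0.3   0.01 -0.59]
tot [0. 0. 0.] [ 0.11  0.02 -0.28] | per row [0. 0. 0.] [ 0.11  0.02 -0.28]
```

Emit:
arm_command([
  [[0,0,0,0.08,0,-0.18,1],[0,0,0,0.07,0,-0.18,1],[0,0,0,0.07,0,-0.18,1],[0,0,0,0,0,0,1],[0,0,0,0,0,0,1]],
])

```text
t: 22.2
tcp_pos: [0.5899, -0.1834, 0.0825]
eef_rot: [-179.9, 22.0, -169.5]
wrist_force: [-0.1, 0.7, -2.2]
width: 0.535
grip_force: 47.4
```

Emit:
arm_command([
  [[0,0,0,0.04,0,-0.1,1],[0,0,0,0,0,0,1]],
])

```text
t: 22.4
tcp_pos: [0.5903, -0.1835, 0.0815]
eef_rot: [-179.9, 22.0, -169.5]
wrist_force: [-1.0, -0.1, -0.8]
width: 0.536
grip_force: 47.4
```

Emit:
arm_command([
  [[0,0,0,0.04,0,-0.1,1],[0,0,0,0,0,0,1]],
])

```text
t: 22.6
tcp_pos: [0.5907, -0.1835, 0.0805]
eef_rot: [-179.9, 22.0, -169.5]
wrist_force: [0.4, 0.1, -1.6]
width: 0.538
grip_force: 47.4
```

```bash
python3 - <<'E'
from h import *
s=telemetry.get_state();print(s['tcp_pos'],s['eef_rot'],s['wrist_force'],s['wrist_torque'])
E
```

```text
[ 0.59067904 -0.18346719  0.08048367] [-179.9123925    21.97073173 -169.53250378] [ 0.36788641  0.09930717 -1.60356934] [-0.06706716  0.27013719 -0.04637693]
```

Emit:
arm_command([
  [[0,0,0,0.04,0,-0.1,1],[0,0,0,0,0,0,1]],
])

```text
t: 22.8
tcp_pos: [0.591, -0.1834, 0.0794]
eef_rot: [-179.9, 22.0, -169.5]
wrist_force: [0.4, 0.0, -1.8]
width: 0.535
grip_force: 47.4
```

Emit:
arm_command([
  [[0,0,0,0.02,0,-0.05,1],[0,0,0,0,0,0,1]],
])

```text
t: 23.0
tcp_pos: [0.5914, -0.1836, 0.0792]
eef_rot: [-179.9, 22.0, -169.5]
wrist_force: [-0.4, -0.8, -2.6]
width: 0.536
grip_force: 47.6
```

Emit:
arm_command([
  [[0,0,0,0.02,0,-0.05,1],[0,0,0,0,0,0,1]],
])

```text
t: 23.2
tcp_pos: [0.5917, -0.1838, 0.0789]
eef_rot: [-179.9, 22.0, -169.5]
wrist_force: [-2.2, -0.4, 0.8]
width: 0.538
grip_force: 47.9
```

```bash
python3 - <<'E'
from h import *
s=telemetry.get_state();print(s['tcp_pos'],s['eef_rot'],s['wrist_force'],s['wrist_torque'])
E
```

```text
[ 0.59168008 -0.18382718  0.07894132] [-179.87163885   21.99726125 -169.52923169] [-2.22014524 -0.36693281  0.78082297] [-0.1538531   0.39591183 -0.08163592]
```

Contact came at the pose where it was grasped. I'll settle a hair more, ease the grip and then open.

Emit:
arm_command([
  [[0,0,0,0.01,-0.03,-0.04,1],[0,0,0,0,0,0,1],[0,0,0,0,0,0,1]],
], force=20)

```text
t: 23.5
tcp_pos: [0.5918, -0.1839, 0.0789]
eef_rot: [-179.9, 22.0, -169.5]
wrist_force: [-4.5, -0.5, 4.9]
width: 0.537
grip_force: 48.4
```

Emit:
arm_command([
  [[0,0,0,0,0,0,-0.1],[0,0,0,0,0,0,-0.2],[0,0,0,0,0,0,-0.4],[0,0,0,0,0,0,-0.6],[0,0,0,0,0,0,-0.8],[0,0,0,0,0,0,-1],[0,0,0,0,0,0,-1],[0,0,0,0,0,0,-1]],
])

```text
t: 24.3
tcp_pos: [0.5916, -0.1838, 0.0782]
eef_rot: [-179.9, 22.0, -169.5]
wrist_force: [0.2, 0.4, 0.0]
width: 1.003
grip_force: 0.0
```

```bash
python3 - <<'E'
from h import *
s=telemetry.get_state();print(s['tcp_pos'],s['eef_rot'],s['wrist_force'],s['width'])
E
```

```text
[ 0.59158186 -0.18375915  0.07815175] [-179.91033573   21.97235694 -169.53093305] [0.15494778 0.4067835  0.03232936] 1.0032061621685187
```

Released with no residual force. I'll retreat along the tool axis, slowly at first.

Emit:
arm_command([
  [[0,0,0,-0.19,-0.03,0.46,-1],[0,0,0,-0.37,-0.07,0.93,-1],[0,0,0,-0.55,-0.1,1.4,-1],[0,0,0,-0.74,-0.13,1.85,-1],[0,0,0,-0.74,-0.13,1.85,-1],[0,0,0,-0.74,-0.13,1.85,-1],[0,0,0,-1,-0.13,2.5,-1],[0,0,0,-1,-0.13,2.5,-1]],
])

```text
t: 25.1
tcp_pos: [0.5376, -0.1923, 0.2131]
eef_rot: [-179.9, 22.0, -169.5]
wrist_force: [0.2, 0.3, 0.1]
width: 1.002
grip_force: 0.0
```

Emit:
arm_command([
  [[0,0,0,-2,0,2.5,-1],[0,0,0,-3,0,2,-1],[0,0,0,-3,0,2,-1],[0,0,0,-3,0,1,-1],[0,0,0,0,0,0,-1],[0,0,0,0,0,0,-1]],
])

```text
t: 25.7
tcp_pos: [0.4282, -0.1928, 0.2876]
eef_rot: [-179.8, 22.0, -169.6]
wrist_force: [0.6, -0.4, -0.6]
width: 1.002
grip_force: 0.0
```

```bash
python3 - <<'E'
from h import *
m=[]
for n in("scene","top"):
    c=shot(n);np.savez(f"{n}9.npz",P=cloud(c),col=c["color"]);m.append(c["color"])
cv2.imwrite("pics/end.png",np.hstack([cv2.resize(m[0][170:370,150:470],(480,300)),cv2.resize(m[1][150:275,350:450],(240,300),interpolation=cv2.INTER_CUBIC)]))
base=np.array([.601,-.1832])
for k in("top0","top9"):
    z=np.load(k+".npz");P=z["P"];hsv=cv2.cvtColor(z["col"],cv2.COLOR_BGR2HSV)
    d=P[...,:2]-base;X=d@EX[:2];Y=d@EY[:2]
    s=(abs(X)<.09)&(abs(Y)<.04)&(hsv[...,2]<75)&(P[...,2]>.05)&(P[...,2]<.13)
    print(k,s.sum(),X[s].min().round(4),X[s].max().round(4),np.median(Y[s]).round(4),np.polyfit(X[s&(X<0)],P[s&(X<0)][:,2],1).round(4))
    t=np.zeros_like(s);t[185:280,140:235]=1;t&=(P[...,2]<.2)&(P[...,2]>.032);print("dish",cv2.minEnclosingCircle(P[t][:,:2].astype(np.float32)))
s=telemetry.get_state();print(s['t'],s['tcp_pos'],s['wrist_force'])
E
```

```text
top0 975 -0.0733 0.0437 0.0049 [0.4867 0.1025]
dish ((0.5589392781257629, 0.23377789556980133), 0.06997671723365784)
top9 920 -0.073 0.0438 0.0047 [0.4813 0.1026]
dish ((0.5590865015983582, 0.23393410444259644), 0.06999242305755615)
25.8 [ 0.42855772 -0.19222358  0.28654868] [-0.50227422  0.73533962 -0.6627989 ]
```

View pics/end.png

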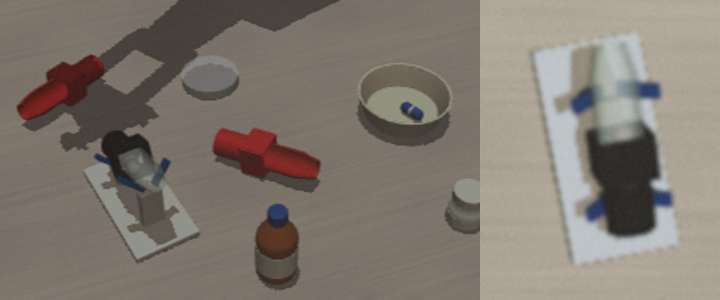

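The tube lies in its rest at (135,160), posed as before and with the white bar inside. The blue bar is in the dish at (412,110), and the dish and the bystanders have not moved.

```bash
python3 -c "
from workcell import ticket
print(ticket.hand_in())"
```

```text
the job is handed in; nothing more can be done
None
```

The job is handed in at 25.8 s: the blue bar is in the dish, the white bar stayed in the tube, and the tube is back in its rest, mouth uphill and released, with the dish and the other things where they stood.

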